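# Build the science kit's plate capacitor

## Task

Build the plate capacitor from the science kit: fit every metal plate on the table over the splined hub, flat and fully down, the bottom one with its tab toward the black contact block and each next one turned the opposite way. Then put the steel ring over the hub on top of the stack, and last of all take the contact blade from its wooden holder and push it fully home, upright, into the slot of the contact block. Do not knock over the bottle and the cup that stand among the parts.

Things in the scene. Friction and masses are not known exactly. Their poses are not given: they have to be found in the camera images.
- plate1: flat copper plate 7 mm thick; body 84 mm (x) by 60 mm (y) plus a tab 30 mm long and 24 mm wide on its +x end (x from 42 to 72 mm), so 114 mm long over all; a toothed cross-shaped opening (arms 40 x 13 mm along x and 13 x 31 mm along y) is centred on the origin, which lies on the underside. Lies flat on the table; about 60 g. All plates are alike. May be absent
- plate2: flat copper plate 7 mm thick; body 84 mm (x) by 60 mm (y) plus a tab 30 mm long and 24 mm wide on its +x end (x from 42 to 72 mm), so 114 mm long over all; a toothed cross-shaped opening (arms 40 x 13 mm along x and 13 x 31 mm along y) is centred on the origin, which lies on the underside. Lies flat on the table; about 60 g. All plates are alike. May be absent
- plate3: flat copper plate 7 mm thick; body 84 mm (x) by 60 mm (y) plus a tab 30 mm long and 24 mm wide on its +x end (x from 42 to 72 mm), so 114 mm long over all; a toothed cross-shaped opening (arms 40 x 13 mm along x and 13 x 31 mm along y) is centred on the origin, which lies on the underside. Lies flat on the table; about 60 g. All plates are alike. May be absent
- plate4: flat copper plate 7 mm thick; body 84 mm (x) by 60 mm (y) plus a tab 30 mm long and 24 mm wide on its +x end (x from 42 to 72 mm), so 114 mm long over all; a toothed cross-shaped opening (arms 40 x 13 mm along x and 13 x 31 mm along y) is centred on the origin, which lies on the underside. Lies flat on the table; about 60 g. All plates are alike. May be absent
- plate5: flat copper plate 7 mm thick; body 84 mm (x) by 60 mm (y) plus a tab 30 mm long and 24 mm wide on its +x end (x from 42 to 72 mm), so 114 mm long over all; a toothed cross-shaped opening (arms 40 x 13 mm along x and 13 x 31 mm along y) is centred on the origin, which lies on the underside. Lies flat on the table; about 60 g. All plates are alike. May be absent
- plate6: flat copper plate 7 mm thick; body 84 mm (x) by 60 mm (y) plus a tab 30 mm long and 24 mm wide on its +x end (x from 42 to 72 mm), so 114 mm long over all; a toothed cross-shaped opening (arms 40 x 13 mm along x and 13 x 31 mm along y) is centred on the origin, which lies on the underside. Lies flat on the table; about 60 g. All plates are alike. May be absent
- tab1 (a point): point on the tab of plate1, 60 mm along its +x from the opening's centre, 3.5 mm above the underside
- tab2 (a point): point on the tab of plate2, 60 mm along its +x from the opening's centre, 3.5 mm above the underside
- tab3 (a point): point on the tab of plate3, 60 mm along its +x from the opening's centre, 3.5 mm above the underside
- tab4 (a point): point on the tab of plate4, 60 mm along its +x from the opening's centre, 3.5 mm above the underside
- tab5 (a point): point on the tab of plate5, 60 mm along its +x from the opening's centre, 3.5 mm above the underside
- tab6 (a point): point on the tab of plate6, 60 mm along its +x from the opening's centre, 3.5 mm above the underside
- collar: steel ring, 58 mm outer and 42 mm inner diameter, 16 mm high, about 90 g, lying flat on the table; origin at the centre of its underside, z up
- key: contact blade, upright: a flat brass blade 5 mm thick (x), 40 mm wide (y), 40 mm long with a rounded tip, under a black grip 13 mm thick (x), 62 mm wide (y), 42 mm tall whose underside forms shoulders 11 mm wide; origin at the blade's tip, z up, so the grip spans z 40 to 82 mm. Starts standing in the slot of the holder, shoulders resting on it; about 90 g; a half turn about z makes no difference
- holder: fixed wooden block 40 (x) x 68 (y) x 50 mm with a slot 9 mm (x) by 44 mm (y) down through its middle, in which the contact blade stands at the start; origin at the centre of its underside
- base: fixed grey base slab of the kit, 212 mm (x, from -82 to +130 mm) by 110 mm (y) and 20 mm thick, with the splined hub at its origin and, at its +x end, a black contact block 40 (x) x 68 (y) mm centred at x = 108 mm, its top 70 mm above the table. Origin on the table straight below the hub's axis, z up
- hub (a point): on the hub's axis, at the top face of the base slab (20 mm above the table), axes as the base's: where the first plate's underside rests. The hub is a white upright splined post of cross-shaped section, ribs 36 x 9 mm along x and 9 x 27 mm along y, rising 54 mm above this point (to 74 mm above the table), its top edges rounded. A plate fits on it either way round (tab to the base's +x or to -x), with 2 mm play all round; each plate adds 7 mm to the stack
- slot (a point): centre of the mouth of the slot in the contact block's top, 70 mm above the table, axes as the base's; the slot is 9 mm (x) by 44 mm (y) and 50 mm deep, so the contact blade goes in with 2 mm play all round until its shoulders rest on the block (tip 40 mm below this point)
- bottle1: white bottle with a cap, 60 mm diameter, 130 mm tall, a bystander just beyond the plates; origin at the centre of its underside
- cup: clear plastic cup, 68 mm diameter, 80 mm tall, a bystander among the parts; origin at the centre of its underside
Not all that is in view belongs to the job. Of the things that look like the collar, take the one that is farthest to the robot's right at the start. Leave any green look-alike of the plate5 alone.

How it is judged:
By the outcome, as a careful person would: the job done as asked, in the order asked, and still so for the second after the job is handed in, with the robot touching nothing.
Of plate1, plate2, plate3, plate4, plate5, plate6 only 4 to 6 are there at a start; the rules pass over those that are not, and their reading is None.
At some moment in a run one of plate1, plate2, plate3, plate4, plate5, plate6 may be knocked a few centimetres aside while the robot is not near it.
It also fails if it takes over 210 s, if anything falls off the work surface, if the arm or the gripper's body presses on something with over 40 N, if the wrist force passes 120 N, or if a joint passes its speed limit or range.

## Robot

A 6-joint arm with a two-finger parallel gripper is mounted at the origin on the work surface. World frame = base frame: x ahead of the robot, y to its left, z up, the work surface at z = 0. Lengths are in m, angles in rad, forces in N, time in s.
With the tool pointing down it reaches from about 0.3 to 0.75 m from the base axis. Payload 8.5 kg.
Tool frame: the origin (TCP) lies at the very end of the fingers, on their centre line; the grasp point (between the pads) lies behind it (bot.tcp_to_grasp is the z of the grasp point in the tool frame, in m); z points along the fingers, y is the direction in which the jaws open and shut (so a half turn about z gives the same grasp; the last joint's range is limited). The gripper opens to 88 mm and grips with 3 to 60 N. Pads are 18 mm wide; open, the fingers measure 123 mm over their backs; the gripper's body (75 mm by 187 mm) begins 45 mm behind the grasp point.
Start: joints at [1.089, 0.381, 1.297, -0, 1.464, -0.215], TCP at [0.145, 0.531, 0.239] pointing down, gripper open.
Joint ranges: [-3.11, 3.11], [-0.89, 2.33], [0.22, 2.48], [-1.42, 4.56], [0.17, 2.85], [-2.88, 2.88]. Speed limits (rad/s): [2.39, 2.39, 3.14, 3.14, 3.14, 3.14].

## Interface

Orientations are given as a 3x3 rotation matrix whose columns are the frame's x, y, z axes.
In Python, from station import bot gives the robot as it stands. Calls block until the motion is done:
- bot.goto(position, orientation): joint-space move of the TCP to a pose.
- bot.move_linear(position, ori=None, speed=0.15): straight line of the TCP; ori=None keeps the orientation; speed is the mean speed in m/s.
- bot.move_j(angles): joint-space move.
- bot.grip(opening): finger opening in m; the grip force is fixed at half the most; returns when the fingers have stopped.
- bot.sleep(seconds).
- bot.inverse_kinematics(position, orientation): joint angles nearest the present ones, or None.
- bot.sense(): the state.
- bot.camera(name): name is "scene" or "top" or "wrist"; returns the picture (420x560x3 uint8, red, green, blue); there is no depth.
- bot.camera_model(name): a dict with "camera_matrix" (3x3 intrinsics, pixels), "dist_coeffs" ([k1, k2, p1, p2, k3] as OpenCV has them; the pictures are not rectified), "view" (4x4, takes a point from world to camera coordinates). Camera axes: x right, y down, z forward; pixel columns grow to the right and rows downward; lengths in m; the calibration is good to about 2 mm. A picture is of the moment at which its call begins: read the wrist's pose just before it. camera_model takes no time and is no camera call; for the wrist camera it gives the pose at the moment of the call.
A pose or a line that the arm cannot do raises bot.IKError and nothing moves.
- bot.close_job(): hands the job in, once; it reports no verdict.
Trained networks look in the newest picture that a camera, given by its name, has taken for a name from the list of things; names that differ only in an ending like _2 or _b are one class to them, and where a whole thing is asked for, a point or a joint stands for the part that bears it (a point fixed in the world has none). Each returns a list of dicts, best first, with "confidence" (0 to 1); they miss things now and then, are a little off and sometimes report something else, mostly with a low value. They report only what shows in the picture. A call takes as long as a camera call. They do not tell look-alikes from the thing itself.
- bot.recognise(camera, name): "xyz" ([x, y, z] in m, in world coordinates, good to about 4 mm: the middle of the surface that is visible of it).
- bot.outline_of(camera, name): "region" (420x560 bool, what is visible of it).
- bot.spot_point(camera, name): "xyz" ([x, y, z] in m, in world coordinates, good to about 4 mm: a listed point, or the origin of a listed thing).
The state is a dict: "time": time; "joints": joint angles; "joint_velocities": joint speeds; "joint_torque": joint torques, N m; "ee_pos": TCP position; "ee_rot": TCP orientation; "contact_force": force on the tool from outside, world axes, zero at the start; "ft_torque": the same for the moment, N m; "width": finger opening in m.
Only numpy, scipy, OpenCV 4.12 (cv2) and the standard library are available. Lean on these libraries where they do the work, as an engineer would, in place of code of your own. Each camera call takes 0.05 s, during which the arm holds its last target. There are 200 camera calls.

## Working session

There is one attempt and no reset: what is moved stays moved. The work goes in short steps, each a Python script; the robot and the scene stay as the last script left them, time stands still between calls to the robot, and variables do not carry over. Pictures are saved under pics/ and viewed, about 12 in all and at most 16, crops included, and the job is handed in when it is done.

```bash
ls; mkdir -p pics
python3 - <<'E'
from station import bot
import cv2,numpy as np
for n in("scene","top"):
    im=bot.camera(n); cv2.imwrite(f"pics/a_{n}.png",im[:,:,::-1])
    m=bot.camera_model(n); print(n,np.round(m["camera_matrix"],1).tolist(),m["dist_coeffs"],np.round(m["view"],3).tolist())
for nm in("plate1","collar","key","holder","base","hub","slot","bottle1","cup","tab1"):
    for r in bot.spot_point("top",nm): print(nm,np.round(r["xyz"],3),round(r["confidence"],2))
print(bot.tcp_to_grasp,bot.sense())
E
```

```text
pics
scene [[429.0, 0.0, 279.0], [0.0, 429.0, 202.0], [0.0, 0.0, 1.0]] [-0.04848109  0.          0.          0.          0.        ] [[-0.576, 0.818, 0.003, 0.343], [0.461, 0.327, -0.825, -0.139], [-0.676, -0.474, -0.565, 1.49], [0.0, 0.0, 0.0, 1.0]]
top [[480.3, 0.0, 284.8], [0.0, 480.3, 211.1], [0.0, 0.0, 1.0]] [-0.04151389  0.          0.          0.          0.        ] [[-0.005, -1.0, 0.023, -0.077], [-0.992, 0.002, -0.128, 0.501], [0.128, -0.023, -0.991, 1.106], [0.0, 0.0, 0.0, 1.0]]
plate1 [ 0.603 -0.171 -0.   ] 0.94
plate1 [ 0.469 -0.312  0.   ] 0.82
plate1 [ 0.441 -0.163  0.002] 0.81
plate1 [ 0.658 -0.154  0.006] 0.72
plate1 [ 0.384 -0.01  -0.003] 0.71
plate1 [ 0.614 -0.319 -0.   ] 0.59
plate1 [ 0.607 -0.029 -0.003] 0.55
collar [0.242 0.277 0.002] 0.63
collar [0.343 0.201 0.001] 0.51
collar [0.423 0.12  0.003] 0.48
key [0.427 0.289 0.011] 0.67
holder [0.427 0.284 0.001] 0.6
holder [ 0.592  0.192 -0.001] 0.54
holder [ 0.666 -0.014  0.008] 0.17
base [ 0.749 -0.079  0.   ] 0.72
base [0.591 0.191 0.   ] 0.64
hub [0.594 0.195 0.02 ] 0.83
hub [ 0.468 -0.307  0.001] 0.75
hub [ 0.40
[... 519 characters left out ...]
0e-05,
        1.46358476e+00, -2.15332565e-01]), 'joint_velocities': array([-0.00116452,  0.00030585, -0.00079766, -0.00018781,  0.00098447,
       -0.00070721]), 'joint_torque': array([ 1.04542731e-03, -4.37630332e+01, -2.24667746e+01,  7.15008401e-02,
        3.15060967e-02, -5.63751610e-05]), 'ee_pos': array([0.14497563, 0.53053209, 0.23874962]), 'ee_rot': array([[-9.64634370e-01,  2.63591598e-01, -3.06236410e-05],
       [ 2.63591597e-01,  9.64634371e-01,  2.38766613e-05],
       [ 3.58343040e-05,  1.49601137e-05, -9.99999999e-01]]), 'contact_force': array([-0.37253618, -0.23575092,  0.65687313]), 'ft_torque': array([ 0.04473934, -0.02717619,  0.02470187]), 'width': 0.08799687661435007}
```

View pics/a_top.png

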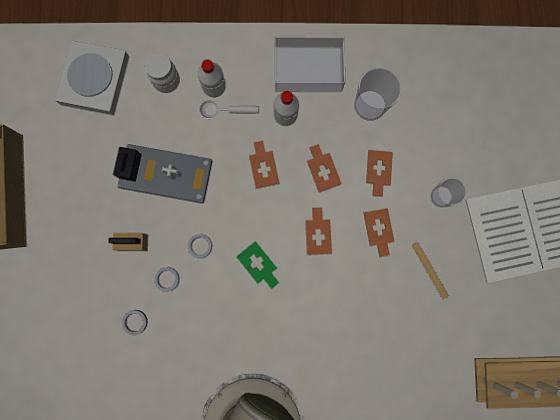

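View pics/a_scene.png

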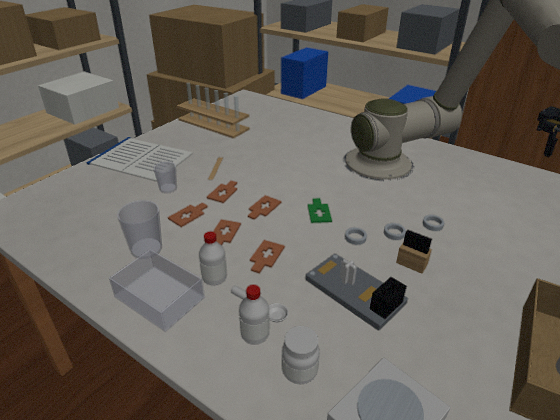

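```bash
cat > h.py <<'E'
from station import bot
import cv2,numpy as np
from scipy.optimize import least_squares
OUT=np.array([[-42,-30],[42,-30],[42,-12],[72,-12],[72,12],[42,12],[42,30],[-42,30]])/1000.
def R(t):
    c,s=np.cos(t),np.sin(t); return np.array([[-c,-s,0],[-s,c,0],[0,0,-1.]])
def cam(n,save=None):
    m=bot.camera_model(n); im=bot.camera(n)
    if save: cv2.imwrite(f"pics/{save}.png",im[:,:,::-1])
    return im,m
def unproj(px,m,z):
    u=cv2.undistortPoints(np.asarray(px,float).reshape(-1,1,2),m["camera_matrix"],np.array(m["dist_coeffs"])).reshape(-1,2)
    V=np.array(m["view"]);d=np.c_[u,np.ones(len(u))]@V[:3,:3]; o=-V[:3,:3].T@V[:3,3]
    return (o+d*((z-o[2])/d[:,2])[:,None])[:,:2]
def proj(P,m):
    V=np.array(m["view"]);return cv2.projectPoints(np.asarray(P,float).reshape(-1,1,3),cv2.Rodrigues(V[:3,:3])[0],V[:3,3],m["camera_matrix"],np.array(m["dist_coeffs"]))[0].reshape(-1,2)
def copper(im):
    h=cv2.cvtColor(im,cv2.COLOR_RGB2HSV)
    return ((((h[...,0]<12)|(h[...,0]>172))&(h[...,1]>110)&(h[...,2]>60))*255).astype(np.uint8)
def dist(P,poly):
    A=poly;B=np.roll(poly,-1,0);AB=B-A
    t=np.clip(((P[:,None]-A)*AB).sum(2)/(AB**2).sum(1),0,1)
    return np.linalg.norm(P[:,None]-A-t[...,None]*AB,axis=2).min(1)
def fitpoly(P,poly,x0s):
    best=None
    for x0 in x0s:
        f=lambda q:dist((P-q[:2])@np.array([[np.cos(q[2]),-np.sin(q[2])],[np.sin(q[2]),np.cos(q[2])]]),poly)
        r=least_squares(f,x0,loss="soft_l1",f_scale=.003,x_scale=[.01,.01,.1])
        if best is None or r.cost<best.cost: best=r
    return best.x,np.sqrt(np.mean(best.fun**2))
def plates(im,m,z=.007,amin=150):
    cs,_=cv2.findContours(copper(im),cv2.RETR_EXTERNAL,cv2.CHAIN_APPROX_NONE)
    res=[]
    for c in cs:
        if cv2.contourArea(c)<amin: continue
        P=unproj(c,m,z); a=np.ptp(P,axis=0)
        if P.shape[0]>250: P=P[::P.shape[0]//250+1]
        q,e=fitpoly(P,OUT,[[*P.mean(0),t] for t in np.arange(8)*np.pi/4])
        res.append((*q[:2],(q[2]+np.pi)%(2*np.pi)-np.pi,e))
    return res
E
python3 - <<'E'
from h import *
im,m=cam("top")
for p in plates(im,m): print(np.round(p,4))
t0=bot.sense()["time"]
bot.goto([.594,.195,.27],R(1.38)); print(bot.sense()["time"]-t0)
im,m=cam("wrist","w1"); print(np.round(m["view"],3).tolist(),m["camera_matrix"].tolist(),m["dist_coeffs"],bot.sense()["joints"].round(2))
E
```

```text
[ 4.6500e-01 -3.0720e-01 -2.9736e+00  1.9000e-03]
[ 0.4415 -0.1598  0.0387  0.0022]
[ 6.129e-01 -3.132e-01  3.047e+00  1.600e-03]
[ 0.6001 -0.1761  0.3486  0.0019]
[ 0.6078 -0.0283  0.2039  0.0022]
2.225
[[-0.982, 0.189, -0.001, 0.547], [0.182, 0.946, 0.269, -0.34], [0.052, 0.264, -0.963, 0.337], [0.0, 0.0, 0.0, 1.0]] [[346.35860118401985, 0.0, 276.9228018705635], [0.0, 346.35860118401985, 212.15474850104366], [0.0, 0.0, 1.0]] [0.01834648 0.         0.         0.         0.        ] [ 0.13  0.5   1.01  0.    1.63 -2.82]
```

View pics/w1.png

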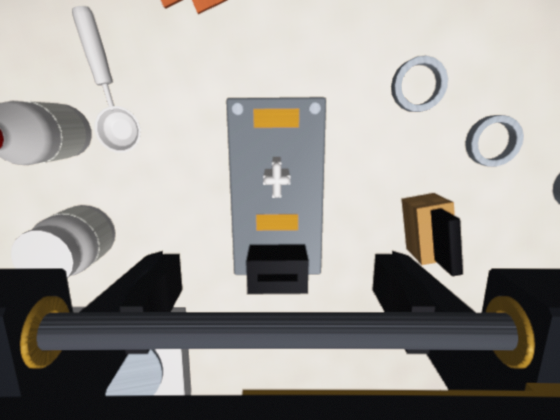

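```bash
cat >> h.py <<'E'
def above(xy,yaw,z):
    "camera straight over xy"
    p=np.array([xy[0]+.067*np.cos(yaw),xy[1]+.067*np.sin(yaw),z]); bot.goto(p,R(yaw))
E
python3 - <<'E'
from h import *
above([.594,.195],1.38-np.pi,.2)
im,m=cam("wrist","w2"); print(proj([[.594,.195,.074],[.594,.195,.02]],m))
cv2.imwrite("pics/w2c.png",cv2.resize(im[:260,130:430,::-1],None,fx=2.5,fy=2.3,interpolation=cv2.INTER_CUBIC))
print(bot.sense()["time"],bot.sense()["joints"].round(2))
E
```

```text
[[276.19248928 119.49721102]
 [276.26365833 118.77045136]]
5.5417 [ 0.02  0.49  1.23 -0.    1.42  0.21]
```

View pics/w2c.png

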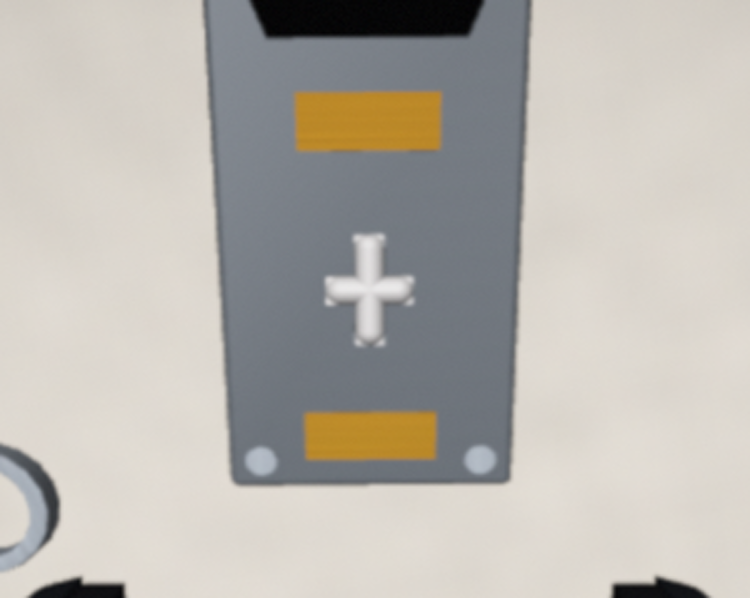

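```bash
cat >> h.py <<'E'
import json
CROSS=np.array([[-18,-4.5],[-4.5,-4.5],[-4.5,-13.5],[4.5,-13.5],[4.5,-4.5],[18,-4.5],[18,4.5],[4.5,4.5],[4.5,13.5],[-4.5,13.5],[-4.5,4.5],[-18,4.5]])/1000.
def fz(): return bot.sense()["contact_force"].round(1)
def pick_plate(guess,yawadd):
    yaw=guess[2]+yawadd
    yaw=(yaw+np.pi)%(2*np.pi)-np.pi
    if yaw>1.4: yaw-=2*np.pi
    above(guess[:2],yaw,.17)
    im,m=cam("wrist"); ps=plates(im,m,amin=3000)
    q=min(ps,key=lambda p:np.hypot(p[0]-guess[0],p[1]-guess[1])); print("fit",np.round(q,4))
    if np.hypot(q[0]-guess[0],q[1]-guess[1])>.02 or q[3]>.003: raise SystemExit("plate moved? look")
    yaw=yaw+(q[2]+yawadd-yaw+np.pi)%(2*np.pi)-np.pi
    bot.goto([q[0],q[1],.05],R(yaw)); bot.move_linear([q[0],q[1],.002],speed=.1)
    bot.grip(.05); bot.move_linear([q[0],q[1],.14],speed=.25); s=bot.sense(); print("w",s["width"],"t",s["time"],fz()); return q
E
python3 - <<'E'
from h import *
im=cv2.imread("pics/w2.png")[:,:,::-1].copy(); m=bot.camera_model("wrist")
h=cv2.cvtColor(im,cv2.COLOR_RGB2HSV)
w=np.zeros(im.shape[:2],np.uint8); w[90:160,250:305]=((h[...,1]<25)&(h[...,2]>125))[90:160,250:305]*255
c=max(cv2.findContours(w,0,1)[0],key=cv2.contourArea)
for z in(.070,.074):
    print("hub",fitpoly(unproj(c,m,z),CROSS,[[.594,.195,1.38]]))
y=((h[...,0]>12)&(h[...,0]<28)&(h[...,1]>140)).astype(np.uint8)*255; y[:,:200]=0;y[:,350:]=0;y[260:]=0
cs=[c for c in cv2.findContours(y,0,1)[0] if cv2.contourArea(c)>300]
C=[]
for c in cs:
    u=unproj(c,m,.02);b=cv2.minAreaRect((u*1000).astype(np.float32));print(b);C.append(np.array(b[0]))
d=C[1]-C[0];print(np.arctan2(d[1],d[0]),np.linalg.norm(d),(C[0]+C[1])/2)
E
```

```text
hub (array([0.59394189, 0.190559  , 1.38866863]), np.float64(0.0008442818507694237))
hub (array([0.59395477, 0.19067944, 1.38868326]), np.float64(0.0007518554327884947))
((582.8197631835938, 130.58773803710938), (19.08894157409668, 48.9611701965332), 80.39643096923828)
((605.1437377929688, 249.30809020996094), (18.951698303222656, 48.8267936706543), 79.09418487548828)
1.3849283979490785 120.80100108196919 [593.98175049 189.94791412]
```

```bash
cat >> h.py <<'E'
HUB=np.array([.594,.1906]); BY=1.386; PY=BY-np.pi
def over_hub(z=.12,off=(0,0)): bot.goto([HUB[0]+off[0],HUB[1]+off[1],z],R(PY))
E
python3 - <<'E'
from h import *
pick_plate((.6078,-.0283,.204),np.pi)
over_hub(.12); im,m=cam("wrist","w3"); s=bot.sense(); print(s["time"],s["width"],fz(),s["joints"].round(2))
for p in plates(im,m,z=.12+.005,amin=3000): print(np.round(p,4))
E
```

```text
fit [ 0.6096 -0.0269  0.2047  0.0008]
w 0.059620279804646396 t 8.9167 [-0.4 -0.5 -1.4]
9.85 0.05940408822378427 [ 0.6 -0.  -1.4] [ 0.12  0.61  1.26 -0.    1.28  0.31]
[0.5987 0.2121 1.383  0.0065]
```

View pics/w3.png

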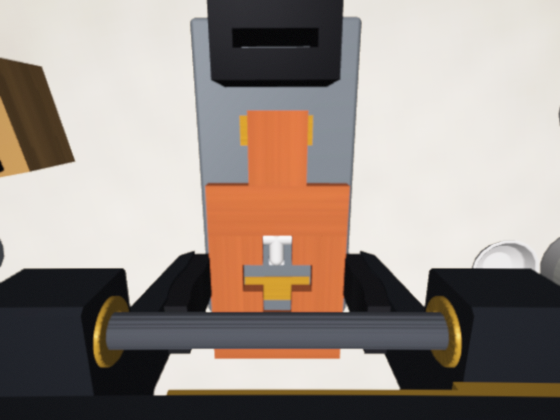

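```bash
cat >> h.py <<'E'
def tocol(P): # world xy -> base frame
    d=np.asarray(P)-HUB; c,s=np.cos(BY),np.sin(BY); return np.c_[d@[c,s],d@[-s,c]]
def tab_check(im,m,z):
    "held plate: tab end / shoulder / lateral mid in hub frame (expect .072 .042 0)"
    k=copper(im); P=lambda r:tocol(unproj([[c,r] for c in np.where(k[r])[0][[0,-1]]],m,z))
    rows=[r for r in range(90,240) if (k[r,240:310]>0).sum()>30]
    r0=rows[0]; wid=[np.ptp(np.where(k[r])[0]) for r in range(r0,230)]
    rs=r0+int(np.argmax(np.array(wid)>100))
    mid=P(r0+20).mean(0); print("tabend",(tocol(unproj([[280,r0-.5]],m,z))*1e3).round(1),"shoulder",(tocol(unproj([[280,rs-.5]],m,z))*1e3).round(1),"mid",(mid*1e3).round(1),"width",np.ptp(P(r0+20)[:,1]))
E
python3 - <<'E'
from h import *
im,m=cam("wrist"); tab_check(im,m,.125)
print(tocol(unproj([[233,27],[318,27],[319,47],[232,47]],m,.07)).round(4))
s=bot.sense();print(s["ee_pos"])
# trial descend
z=.12
for zz in (.078,.070,.062):
    bot.move_linear([HUB[0],HUB[1],zz],speed=.08); print(zz,fz())
    if fz()[2]>6: break
E
```

```text
tabend [[70.7 -2.3]] shoulder [[41.8 -2.3]] mid [62.9 -1.2] width 0.02298466312759058
[[ 0.112   0.0211]
 [ 0.1118 -0.0222]
 [ 0.1026 -0.023 ]
 [ 0.1027  0.022 ]]
[0.5943513  0.18921237 0.11955967]
0.078 [ 0.5 -0.4 -0.2]
0.07 [ 0.1 -0.8 -0.1]
0.062 [-0.2 -0.2  0.3]
```

```bash
cat >> h.py <<'E'
def seat(k,start=.078):
    end=.020+.007*k+.002
    for zz in [z for z in (.078,.068) if z<=start]+[end+.006,end+.001]:
        bot.move_linear([HUB[0],HUB[1],zz],speed=.1); f=fz(); print(round(zz,3),f,bot.sense()["ee_pos"].round(4))
        if abs(f[2])>12 : raise SystemExit("contact")
    bot.grip(.078); bot.move_linear([HUB[0],HUB[1],.15],speed=.25); print("t",bot.sense()["time"])
def do_plate(k,guess):
    pick_plate(guess,np.pi if k%2==0 else 0.)
    over_hub(.12); s=bot.sense(); print("ee",s["ee_pos"].round(4),s["width"])
    im,m=cam("wrist")
    if k%2==0: tab_check(im,m,.125)
    seat(k)
    cam("top",f"top{k}")
E
python3 - <<'E'
from h import *
seat(0,.06)
im,m=cam("top","top0")
for p in plates(im,m): print(np.round(p,4))
E
```

```text
0.028 [ 0.3  0.6 -0.2] [0.5942 0.1906 0.0282]
0.023 [ 0.1 -0.2 -1.5] [0.594  0.1906 0.0231]
t 12.9417
[ 4.6500e-01 -3.0710e-01 -2.9737e+00  1.9000e-03]
[ 0.4415 -0.1598  0.0396  0.0022]
[ 0.5926  0.2186 -1.4243  0.008 ]
[ 6.1290e-01 -3.1330e-01  3.0448e+00  1.6000e-03]
[ 0.6001 -0.1761  0.3507  0.0019]
[ 1.0733 -0.0391  3.0856  0.0093]
```

Run:
```python
from h import *
do_plate(1,(.6001,-.1761,.3507))
above(HUB,PY,.2); cam("wrist","w4")
```

```text
fit [ 0.6023 -0.1748  0.3443  0.0009]
w 0.059355491343831446 t 17.6333 [-0.4 -0.4 -1.4]
ee [0.5941 0.1903 0.1198] 0.05890757413266833
0.078 [-0.4 -0.8  0.3] [0.5943 0.1906 0.0783]
0.068 [ 1.1 -3.3 -1.9] [0.5942 0.1902 0.0684]
0.035 [-1.7 -5.3 -3.4] [0.5935 0.1903 0.0347]
0.03 [-0.1 -5.3 -2.7] [0.5942 0.1902 0.0305]
t 22.625
```

View pics/w4.png

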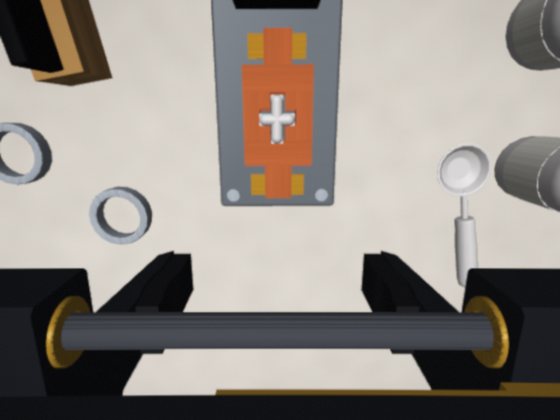

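Run:
```python
from h import *
im,m=cam("top")
for p in plates(im,m): print(np.round(p,4))
do_plate(2,(.6129+.001,-.3132,3.045))
im,m=cam("top")
for p in plates(im,m): print(np.round(p,4))
```

```text
[ 4.6500e-01 -3.0720e-01 -2.9736e+00  1.9000e-03]
[ 0.4415 -0.1598  0.0397  0.0022]
[ 6.1280e-01 -3.1330e-01  3.0446e+00  1.7000e-03]
fit [ 6.1500e-01 -3.1250e-01  3.0484e+00  8.0000e-04]
w 0.05918097189331988 t 27.5667 [-0.6  0.2 -1. ]
ee [0.5942 0.1901 0.1198] 0.059155188517324986
tabend [[73.3 -2. ]] shoulder [[44.5 -2. ]] mid [65.5 -0.6] width 0.0225712100088028
0.078 [ 0.1 -0.6 -0.3] [0.5943 0.1905 0.0783]
0.068 [ 0.1 -2.1 -1.7] [0.5941 0.1903 0.0683]
0.042 [-1.3 -4.  -2.3] [0.5935 0.1904 0.0416]
0.037 [ 0.3 -6.  -2.5] [0.5943 0.1903 0.0374]
t 32.2417
[ 4.6500e-01 -3.0720e-01 -2.9751e+00  1.9000e-03]
[ 0.4414 -0.1597  0.0404  0.0023]
[ 0.5991  0.1956 -1.7498  0.0094]
```

```bash
sed -i 's/^HUB=.*BY=/HUB=np.array([.5939,.1899]); BY=/' h.py
python3 - <<'E'
from h import *
do_plate(3,(.466,-.307,-2.974))
im,m=cam("top")
for p in plates(im,m): print(np.round(p,4))
E
```

```text
fit [ 4.6660e-01 -3.0640e-01 -2.9755e+00  9.0000e-04]
w 0.059669748693523594 t 36.725 [-0.3  1.  -0.9]
ee [0.5942 0.1888 0.12  ] 0.05953948796104019
0.078 [-0.3  0.1 -0.3] [0.5942 0.1897 0.0783]
0.068 [-0.4 -0.5 -1.2] [0.5938 0.1899 0.0681]
0.049 [-0.6 -0.7 -0.7] [0.5939 0.1899 0.049 ]
0.044 [-0.2 -0.6 -0.5] [0.5939 0.1899 0.0441]
t 41.0833
[ 0.4415 -0.1598  0.0397  0.0022]
[ 0.6     0.1952 -1.7436  0.0094]
```

Run:
```python
from h import *
do_plate(4,(.4425,-.1590,.0397))
above(HUB,PY,.2); cam("wrist","w5"); cam("top","top5b")
# ring: nearest expected
above([.423,.12],PY,.17); im,m=cam("wrist","w6"); print(bot.sense()["joints"].round(2))
```

```text
fit [ 0.4429 -0.1587  0.0386  0.0007]
w 0.059402142571203034 t 45.1333 [ 0.2 -0.5 -0.9]
ee [0.594  0.1887 0.1199] 0.05977487707590924
tabend [[71.9 -2.1]] shoulder [[42.2 -2.2]] mid [64.1 -1. ] width 0.023018344441669253
0.078 [ 1.1 -0.4 -1.2] [0.5942 0.1896 0.0784]
0.068 [-0.2  0.3 -0.1] [0.5938 0.1898 0.0681]
0.056 [-1.4 -0.3 -0.1] [0.5937 0.1899 0.0559]
0.051 [-0.8  0.1 -0.3] [0.5939 0.1899 0.051 ]
t 48.95
[-0.16  0.22  1.76  0.    1.16  0.03]
```

```bash
cd pics; python3 -c "
import cv2,numpy as np
cv2.imwrite('m1.png',np.hstack([cv2.imread('w5.png')[:260,100:440],cv2.imread('w6.png')[:260,60:500]]))"
```

```text
(no output)
```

View pics/m1.png

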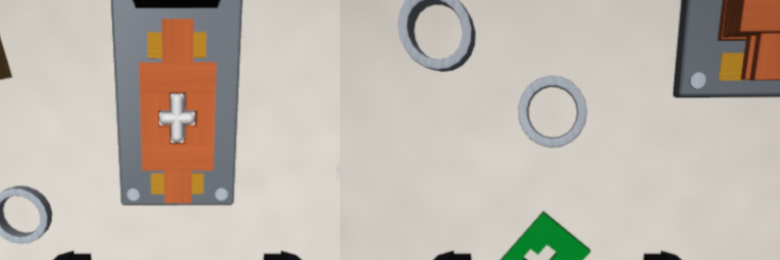

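View pics/top5b.png

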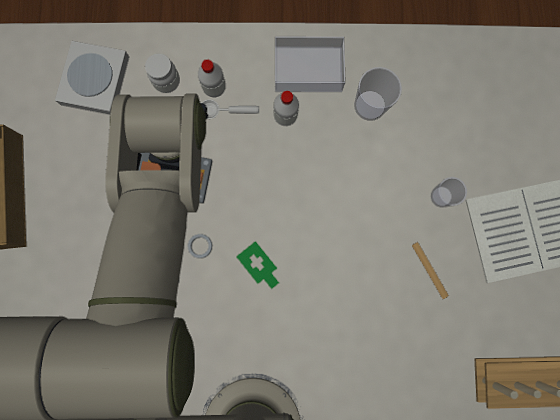

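Run:
```python
from h import *
im,m=cam("wrist"); g=cv2.cvtColor(im,cv2.COLOR_RGB2GRAY)
roi=np.zeros_like(g); roi[60:165,220:330]=(g[60:165,220:330]<190)*255
cs=[c for c in cv2.findContours(roi,cv2.RETR_CCOMP,1)[0] if cv2.contourArea(c)>500]
est=[]
for c in cs:
    P=unproj(c,m,.016); (x,y),r=cv2.minEnclosingCircle((P*1e3).astype(np.float32)); e=cv2.fitEllipse((P*1e3).astype(np.float32)); print((x,y),r,e); est.append(e)
o=max(est,key=lambda e:e[1][0]); x,y=np.array(o[0])/1e3
bot.goto([x,y,.06],R(PY)); bot.move_linear([x,y,.004],speed=.1); bot.grip(.045)
bot.move_linear([x,y,.14],speed=.25); s=bot.sense(); print(s["width"],s["time"])
over_hub(.12); im,m=cam("wrist","w7"); bot.sleep(.2); print(bot.sense()["ee_pos"],fz())
```

```text
(421.9885559082031, 126.1892318725586) 29.414762496948242 ((421.98211669921875, 126.28451538085938), (57.64826583862305, 57.81587600708008), 143.2641143798828)
(422.1809997558594, 126.28125762939453) 20.07424545288086 ((422.1872253417969, 126.142333984375), (38.919677734375, 39.1704216003418), 56.85997772216797)
0.05767303675772923 52.8417
[0.59336779 0.18951679 0.12061242] [-0.6  0.9 -2.1]
```

View pics/w7.png

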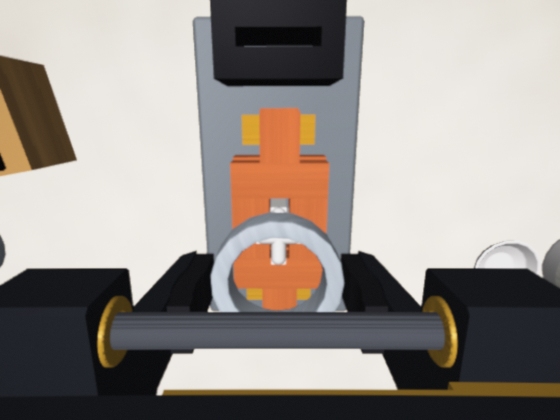

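Run:
```python
from h import *
for zz in (.086,.076,.068,.060):
    bot.move_linear([HUB[0],HUB[1],zz],speed=.08); print(zz,fz(),bot.sense()["ee_pos"].round(4))
    if fz()[2]>10 or fz()[2]<-12: raise SystemExit("contact")
bot.grip(.075); bot.move_linear([*HUB,.15],speed=.25)
above([.427,.287],-np.pi/2,.2); cam("wrist","w8"); print(bot.sense()["time"],bot.sense()["joints"].round(2))
```

```text
0.086 [ 0.1  0.1 -1.4] [0.594  0.1899 0.0861]
0.076 [ 1.   0.3 -1.5] [0.5938 0.1899 0.0758]
0.068 [ 0.3  0.8 -1. ] [0.5937 0.1899 0.0677]
0.06 [-0.3 -0.4 -0.9] [0.5938 0.1899 0.0599]
56.9583 [ 0.23  0.3   1.55 -0.    1.3   0.23]
```

View pics/w8.png

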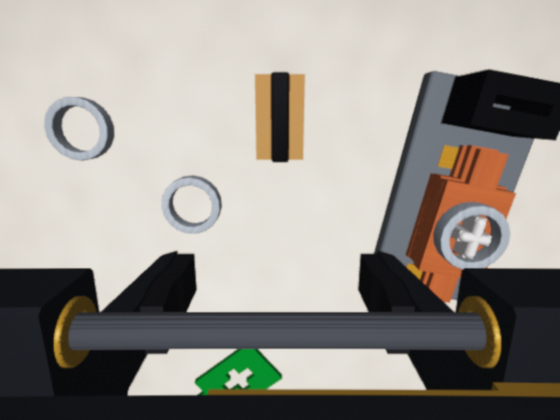

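Run:
```python
from h import *
im,m=cam("wrist"); g=im.max(2)
roi=np.zeros_like(g); roi[60:175,262:300]=(g[60:175,262:300]<70)*255
c=max(cv2.findContours(roi,0,1)[0],key=cv2.contourArea)
P=unproj(c,m,.092)*1e3; b=cv2.minAreaRect(P.astype(np.float32)); box=cv2.boxPoints(b); print(b,box)
e=box[1]-box[0]; e2=box[2]-box[1]; L=e if np.linalg.norm(e)>np.linalg.norm(e2) else e2
ang=np.arctan2(L[1],L[0]);  # long axis = key y = tool x dir
if ang<0: ang+=np.pi
yaw=ang-np.pi; x,y=np.array(b[0])/1e3; print("key",x,y,ang,yaw)
bot.grip(.05); bot.goto([x,y,.12],R(yaw)); bot.move_linear([x,y,.0563],speed=.1); print(fz())
bot.grip(.005); print(bot.sense()["width"],fz())
bot.move_linear([x,y,.06],speed=.03);print(fz()); bot.move_linear([x,y,.15],speed=.15); print(fz(),bot.sense()["width"])
d=np.array([np.cos(BY),np.sin(BY)]); n=np.array([-d[1],d[0]]); S=HUB+.108*d-.0003*n; print("slot",S)
bot.goto([*S,.15],R(BY-np.pi/2)); bot.sleep(.2); cam("wrist","w9"); print(bot.sense()["time"],bot.sense()["ee_pos"],bot.sense()["joints"].round(2))
```

```text
((430.2814025878906, 287.7867736816406), (11.637017250061035, 59.1563606262207), 0.38391390442848206) [[424.26483 317.3253 ]
 [424.6612  258.17026]
 [436.29797 258.24826]
 [435.9016  317.4033 ]]
key 0.4302814025878906 0.28778677368164063 1.5774966 -1.5640961
[-0.5  0.1  0.3]
0.012799706555050056 [0.6 0.2 0.7]
[-0.  -0.2 -0.9]
[-0.4  0.9 -0.2] 0.012864619960476043
slot [0.6140395  0.29600604]
62.075 [0.61380537 0.29610515 0.1501714 ] [ 0.28  0.68  1.02  0.    1.44 -1.11]
```

View pics/w9.png

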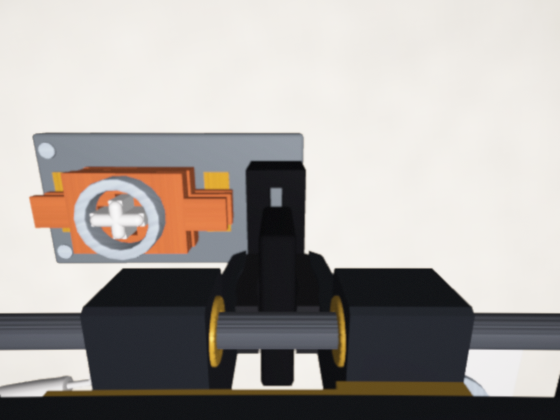

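Run:
```python
from h import *
m=bot.camera_model("wrist"); print("slot far-end corners in base mm (expect x 103.5/112.5, |y| 22)",(tocol(unproj([[270.5,187.5],[282.5,187.5]],m,.07))*1e3).round(1))
S=[.6140,.2960]
for zz in (.121,.113,.108,.100,.088,.080,.0775,.0766):
    bot.move_linear([*S,zz],speed=.06); f=fz(); print(zz,f,bot.sense()["ee_pos"].round(4))
    if f[2]>12 : print("contact"); break
```

```text
slot far-end corners in base mm (expect x 103.5/112.5, |y| 22) [[104.7  22.2]
 [112.7  22.2]]
0.121 [-0.2  0.9 -0.7] [0.6141 0.296  0.121 ]
0.113 [-0.2  0.5 -1.6] [0.6138 0.2959 0.1126]
0.108 [-0.  -1.  -0.6] [0.6139 0.2959 0.1076]
0.1 [-0.2  0.2 -0.2] [0.614  0.2959 0.0994]
0.088 [-1.8 -0.6 -1.2] [0.6141 0.2958 0.0874]
0.08 [-1.3 -0.3 -1.4] [0.6141 0.2959 0.0797]
0.0775 [-0.1  0.1 -1.4] [0.614  0.296  0.0774]
0.0766 [-1.7  0.3 -0.4] [0.614  0.296  0.0766]
```

Run:
```python
from h import *
S=[.6140,.2960]
for zz in (.0758,.075,.0742,.0734):
    bot.move_linear([*S,zz],speed=.03); f=fz(); print(zz,f,bot.sense()["ee_pos"].round(4))
    if f[2]>5 : print("contact"); break
bot.grip(.04); bot.move_linear([*S,.18],speed=.2)
bot.goto([.35,-.2,.3],R(-1.5)); 
a,_=cam("scene"); b,_=cam("top")
cv2.imwrite("pics/fin.png",np.hstack([cv2.resize(a[200:340,270:430,::-1],(480,420),interpolation=2),cv2.resize(b[130:220,95:225,::-1],(320,420*320//480),interpolation=2)][:1]+[cv2.copyMakeBorder(cv2.resize(b[130:220,95:225,::-1],(320,221),interpolation=2),0,199,0,0,0)]))
cv2.imwrite("pics/fin_scene.png",a[:,:,::-1]); print(bot.sense()["time"])
```

```text
0.0758 [-3.3 -0.2  5.3] [0.6141 0.296  0.0764]
contact
68.325
```

View pics/fin.png

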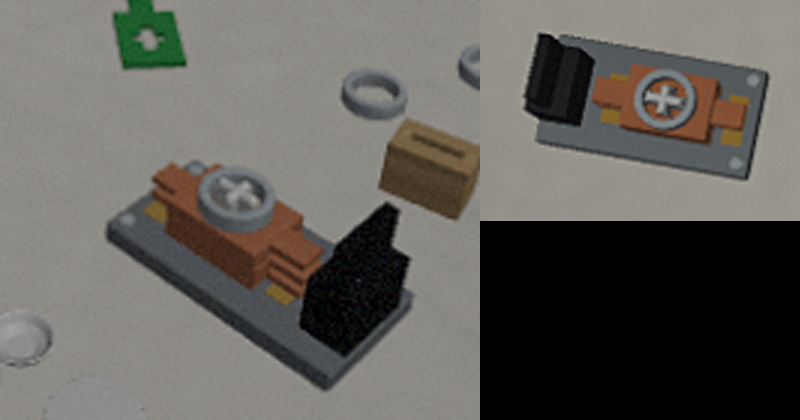

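View pics/fin_scene.png

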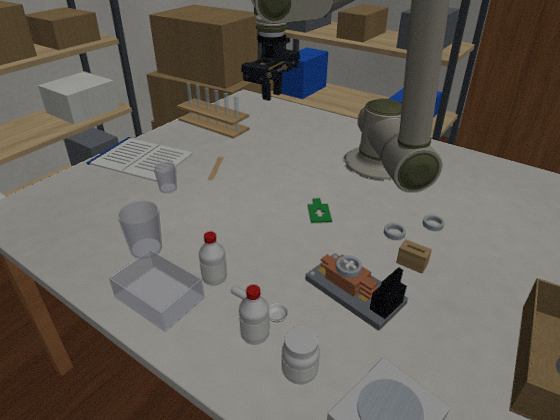

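Everything stands: the ring is on the stack at (348,265), the blade is in the block at (390,292), and the bottles and cups are upright. No copper plates are left on the table, and the green one is untouched.

```bash
python3 -c "
from station import bot
bot.close_job()"
```

```text
the job is handed in; nothing more can be done
```

The capacitor is built and handed in, at about 68 s on the robot's clock.

- **Plates:** Five copper plates were on the table. All five are on the hub with the bottom tab toward the contact block and each next one turned the opposite way. The green look-alike was left alone.
- **Ring:** The ring farthest to the robot's right is over the hub, on top of the stack.
- **Blade:** It went in last. The shoulders met the block at the expected height (tool at 76.4 mm against 76.3 mm expected), with about 5 N of push.

**Last checks:** The final scene and top pictures show a flat stack with alternating tabs, the ring seated and the blade upright. The bottles and cups are still standing.

**What disagreed:**
- The second and third plates rubbed the hub sideways with about 5–6 N on the way down. I moved the hub estimate by 0.7 mm, and the later plates went on with almost no force.
- I judged the plates and ring to be fully down from the pictures and from release heights about 1 mm above their seats. I did not press them to confirm.

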